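# Push a power board home on the test contacts and latch it

## Task

Get the power board in the test nest ready for its electrical test: push the slide by its upright grip until the board is fully home, square against both steel shoulders of the contact head, then swing the wire bail over and press it fully down behind the grip so that the contacts cannot push the board back. Push firmly but never ram it, do not touch the board itself, and leave the screwdriver, the pen and the loose transformer where they lie.

Things in the scene. Friction and masses are not known exactly. Their poses are not given: they have to be found in the camera images.
- nest: Fixed test nest: black base plate 150 x 220 mm, top 14 mm above the bench. Origin: centre of its underside, on the bench; y: the way the slide pushes. On its far end the contact head, a black block 38 mm tall, is clamped so that its steel shoulders (the board's end stop) are anywhere from y = 45 to 69 mm. Two runners (tops at 18 mm) carry the board between low fences (x = +-57 mm).
- board: Loose power board, 105 x 40 x 23 mm: a 2 mm circuit board below, parts on top; 45 g. It lies on the runners, somewhat askew, its length across the nest. Origin: centre of its underside; y along its length.
- grip (a point): Centre of the top of the slide's grip: upright black block 64 mm wide (nest x), 18 mm thick (nest y), from 18 to 64 mm above the bench. The aluminium bar ahead of it (96 mm wide, face 19 mm ahead of this point, top 37 mm above the bench) pushes the board's edge.
- pusher (a joint): The slide, m: 0 fully back (grip at nest y = -64 mm), grows towards the head. It drags with 5 to 6 N and stays where left. Where it ends depends on where the head is clamped, and must be felt: first the drag, then the sprung contacts (9 to 10 N in all), then the hard stop.
- bail (a joint): The bail, rad: 0 down (level, towards -y of the nest, round the grip), 1.57 upright. Hinge line along nest x on the head, 48 mm above the bench; with the board home it is 82 mm ahead of the grip's centre. From the hinge: 8 mm cross bar at 98 mm (drops behind the grip with 3 mm play if home, else lands on it), thumb tab 36 mm wide out to 122 mm; arms at x = +-46 mm. It stays where left.
- screwdriver: Loose screwdriver, 202 mm long, 27 mm thick handle, on the bench behind the nest; leave it alone. Origin: centre of its underside.
- marker_pen: Loose pen, 135 mm long, 17 mm thick, on the bench left of the nest; leave it alone. Origin: centre of its underside.
- transformer_3: Loose yellow and black transformer, 36 x 34 x 25 mm, on the bench right of the nest; leave it alone. Origin: centre of its underside.
- contacts (a joint): The row of sprung brass contacts in the contact head, m: 0 out (4 mm ahead of the steel shoulders), 0.004 when the board pushes them level with the shoulders, that is, when it is fully home. They push back with 1.5 to 3.5 N.

How it is judged (in metres and radians):
On the way:
1. the slide has pushed the board home (contacts pressed in to within 1.5 mm of the shoulders, board square to 0.03 rad, slide within 2.5 mm of it) while the bail is still open (value of joint contacts above 0.0025 m and angle between the y axis of board and the x axis of nest, either way round below 0.03 rad and x of grip in the frame of board above -0.0415 m and value of joint bail above 0.7 rad), for 0.2 s.
At the end, for the whole second after the job is handed in: The board lies flat on the runners and home: contacts pressed in by over 2.5 of their 4 mm, board square to the nest within 0.03 rad, the slide's bar within 2.5 mm of it, the bail down behind the grip to within 0.06 rad, the board at rest (value of joint contacts above 0.0025 m and angle between the y axis of board and the x axis of nest, either way round below 0.03 rad and x of grip in the frame of board above -0.0415 m and z of board in the frame of nest below 0.021 m and value of joint bail below 0.06 rad and linear speed of board below 0.01 m/s); the robot touches nothing.
It fails at once if the slide is rammed: the robot presses on it with more than 40 N (contact force between any of the fingers, the arm and pusher above 40 N).
It fails at once if the robot touches the board (contact force between any of the fingers, the arm and board above 0.5 N).
It fails at once if the screwdriver, the pen or the transformer is displaced by more than 20 mm (distance of any of screwdriver, marker_pen, transformer_3 from where it was at the start of the episode above 0.02 m).
It also fails if it takes over 53 s, if anything falls off the work surface, if the arm or the gripper's body presses on something with over 40 N, if the wrist force passes 120 N, or if a joint passes its speed limit or range.

## Robot

A 6-joint arm with a two-finger parallel gripper is mounted at the origin on a cart in front of the work surface, level with it; the furniture and walls round the work are solid. World frame = base frame: x ahead of the robot, y to its left, z up, the work surface at z = 0. Lengths are in mm, angles in rad, forces in N, time in s.
With the tool pointing down it reaches from about 375 to 825 mm from the base axis. Payload 5.5 kg.
Tool frame: the origin (TCP) lies between the finger pads; the fingertips stand 17 mm ahead of it and the grasp point (between the pads) lies 2 mm behind it; z points along the fingers, y is the line along which they close (so a half turn about z gives the same grasp; the last joint's range is limited). The gripper opens to 85 mm and grips with 20 to 120 N. Pads are 22 mm wide; open, the fingers measure 114 mm over their backs; the gripper's body (76 mm by 85 mm) begins 54 mm behind the grasp point. The pads swing forward as they close: fully open they stand 13 mm farther back than shut.
Start: joints at [1.296, 0.314, -0.047, 1.21, 0, 1.571], TCP at [162.809, 577.484, 248.299] pointing down, gripper open.
Joint ranges: [-2.67, 2.67], [-0.69, 1.73], [-1.03, 1.25], [-2.08, 2.16], [-1.42, 1.45], [-3.14, 3.14]. Speed limits (rad/s): [2.39, 2.39, 3.01, 3.14, 3.14, 3.14].

## Interface

Orientations are given as a unit quaternion [w, x, y, z].
In Python, from workcell import r, imaging gives the robot as it stands.
- The arm moves only by the shell command python3 -m handwheel 'ROWS'. ROWS is a JSON object of lists of equal length, an entry for each row: "delta_pos": the shift along the tool's x, y, z normalised to -1 to 1, where 1 is 120 mm, a list of three; "dr": the turn, a rotation vector about the tool's x, y, z normalised to -1 to 1, where 1 is 45 degrees, a list of three; "jaw": the gripper command: -1 is fully open, 1 is shut, values between are in proportion. A call has 1 to 10 rows; each row is the pose to reach, as a shift and turn from the pose commanded when the call began, along the tool's axes at that moment; what a row does not reach only later rows make up. A row lasts 1/12 s, in which the tool goes at most 41.7 mm and 7.16 degrees, less where a joint would pass 70% of its speed; a pose out of reach is approached as far as the arm can. A call with a number of a shift or a turn outside -1 to 1 is refused whole. A call with a gripper value outside its range is refused whole. The fingers move at their own pace and stop on an object; the grip force is fixed at half the most. Time passes only in rows, so rows that repeat a pose let the fingers close. It gives the time, the measured TCP pose, the force, the opening and the grip force at its end, in the units of the state.
- r.get_state(): the state, without advancing time (a new reading comes with each control period).
- imaging.camera(name): name is "scene" or "top"; returns (picture, depth): 384x512x3 uint8, red, green, blue; 384x512 float32, mm along the optical axis (not along the pixel's ray), 0 where there is no reading.
- imaging.calibration(name): a dict with "fx", "fy", "cx", "cy" (pixels), "dist" ([k1, k2, p1, p2, k3] as OpenCV has them; the pictures are not rectified), "R" (3x3) and "t" (3): a world point X has camera coordinates R X + t. Camera axes: x right, y down, z forward; pixel columns grow to the right and rows downward; lengths in mm; the calibration is good to about 2 mm. A picture is of the moment at which its call begins. calibration takes no time and is no camera call.
- r.hand_in(): hands the job in; it is judged then, once.
The state is a dict: "time_s": time; "qpos": joint angles; "qd": joint speeds; "joint_torque": joint torques, N m; "tool_pos": TCP position; "eef_rot": TCP orientation; "contact_force": force on the tool from outside, world axes, zero at the start; "moment": the same for the moment, N m; "gripper_width": finger opening in mm; "grip_force": force on a finger pad.
Only numpy, scipy, OpenCV 4.12 (cv2) and the standard library are available. Lean on these libraries where they do the work, as an engineer would, in place of code of your own. Each camera call takes 0.05 s, during which the arm holds its last target. There are 200 camera calls.

## Working session

There is one attempt and no reset: what is moved stays moved. The work goes in short steps, Python scripts to look and compute and a shell command to move; the robot and the scene stay as the last step left them, time stands still between calls to the robot, and variables do not carry over. Pictures are saved under pics/ and viewed, at most 11 in all, crops included, and the job is handed in when it is done.

```bash
mkdir -p pics; ls; cat > h.py <<'E'
import numpy as np,cv2
from workcell import r, imaging
def cam(n):
    p,d=imaging.camera(n); c=imaging.calibration(n)
    return p,d,c
def pts(d,c):
    K=np.array([[c['fx'],0,c['cx']],[0,c['fy'],c['cy']],[0,0,1]]);h,w=d.shape
    u,v=np.meshgrid(np.arange(w),np.arange(h))
    n=cv2.undistortPoints(np.stack([u,v],-1).reshape(-1,1,2).astype(np.float64),K,np.array(c['dist'])).reshape(h,w,2)
    P=np.dstack([n,np.ones((h,w))])*d[...,None]
    return (P-np.array(c['t']))@np.array(c['R'])
E
python3 - <<'E'
from h import *
for n in ('scene','top'):
    p,d,c=cam(n); np.savez(n,p=p,d=d); cv2.imwrite(f'pics/{n}0.png',p[...,::-1])
    print(n,c['fx'],-np.array(c['R']).T@np.array(c['t']),(d>0).mean())
print(r.get_state())
E
```

```text
pics
scene 430.873535460229 [ 103.62909147 -537.64029274  821.13884309] 0.9956207275390625
top 436.1655290105122 [ 390.36280982 -127.19062656  921.56289456] 0.9959971110026041
{'time_s': 0.1, 'qpos': array([ 1.29599343e+00,  3.14126241e-01, -4.79791556e-02,  1.21021027e+00,
       -4.75989547e-06,  1.57081042e+00]), 'qd': array([ 0.00064105, -0.00024421,  0.00219026,  0.00029629,  0.00135578,
       -0.00139745]), 'joint_torque': array([-1.05046297e-04, -5.40768349e+01,  3.40541303e+01,  1.12066543e-02,
       -8.73914871e-06,  8.56399538e-06]), 'tool_pos': array([162.68054289, 577.00715089, 247.53816422]), 'eef_rot': array([-1.01688963e-04,  1.36976455e-01,  9.90574012e-01, -7.52838088e-04]), 'contact_force': array([-0.15306071, -1.21369933,  0.40839319]), 'moment': array([-0.01023508, -0.00781766,  0.0527116 ]), 'grip_force': 0.0, 'gripper_width': 85.06637109597965}
```

View pics/scene0.png

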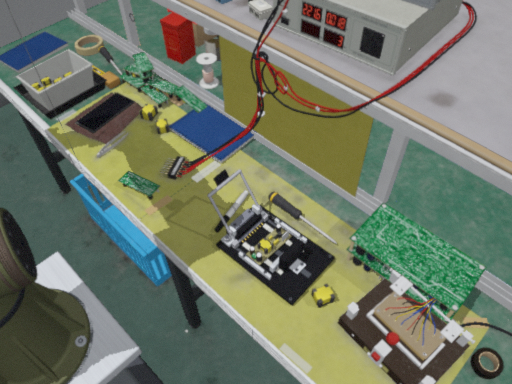

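View pics/top0.png

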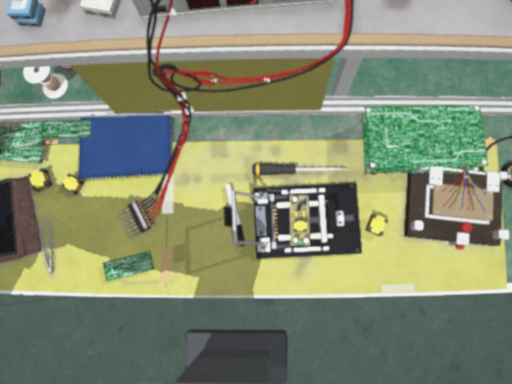

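The scene view shows the nest around (275,250), with the bail standing up at its left end. In the top view the nest spans cols 255–360 and rows 183–257. The head is on the left, so the push direction is about world +y. The pen is hidden behind the bail, and the screwdriver is at (300,168).

```bash
python3 - <<'E'
from h import *
for n,(a,b,e,f) in (('top',(170,270,215,395)),('scene',(165,305,205,345))):
    z=np.load(n+'.npz');P=pts(z['d'],imaging.calibration(n));np.save(n+'P',P)
    im=z['p'][a:b,e:f,::-1]; H=P[a:b,e:f,2]
    hm=cv2.applyColorMap(np.clip(H*1.6,0,255).astype(np.uint8),cv2.COLORMAP_JET)
    s=4 if n=='top' else 4
    o=np.vstack([cv2.resize(i,None,fx=s,fy=s,interpolation=cv2.INTER_CUBIC) for i in (im,hm)]) if n=='top' else cv2.resize(im,None,fx=s,fy=s,interpolation=cv2.INTER_CUBIC)
    o=o[:,:800] if n=='top' else o
    cv2.imwrite(f'pics/{n}_c.png',cv2.resize(o,None,fx=min(1,600/o.shape[0]),fy=min(1,600/o.shape[0])))
P=np.load('topP.npy')
Z=np.load('top.npz')['p']
# nest base plate: dark low pixels
m=((np.abs(P[...,2]-14)<5)&(Z.max(-1)<70)); m[:, :240]=0;m[:,380:]=0;m[:170]=0;m[270:]=0
q=P[m];print(len(q),cv2.minAreaRect(q[:,:2].astype(np.float32)),np.median(q[:,2]))
m2=(P[...,2]>55)&(P[...,2]<75); m2[:, :225]=0;m2[:,380:]=0;m2[:170]=0;m2[270:]=0
n,l,s,c=cv2.connectedComponentsWithStats(m2.astype(np.uint8))
for i in range(1,n):
    if s[i,4]>8:
        q=P[l==i];print(s[i],q.mean(0),q.min(0),q.max(0),cv2.minAreaRect(q[:,:2].astype(np.float32)))
m3=(P[...,2]>75); m3[:, :220]=0;m3[:,380:]=0;m3[:170]=0;m3[270:]=0
q=P[m3];print(len(q),q[::6].round())
E
```

```text
2619 ((504.93011474609375, -184.91110229492188), (176.47291564941406, 248.31442260742188), 2.1144912242889404) 14.018190328660795
[255 195   9   8  28] [ 529.28519923 -103.29234325   61.92959231] [ 522.06419283 -111.77389197   55.01950405] [534.1323276  -96.33480146  73.56340971] ((529.0185546875, -103.66595458984375), (13.19871711730957, 13.673676490783691), 17.480106353759766)
[326 200  12  33 305] [ 491.32155128 -246.73103715   63.40822613] [ 460.31798067 -258.35221583   55.05703509] [ 523.19438509 -236.890592     67.87058663] ((491.6051940917969, -247.61422729492188), (62.58348846435547, 19.754716873168945), 2.806544780731201)
[261 237   9   4  17] [ 448.40738379 -115.18586736   56.08477728] [ 445.88221568 -123.07954262   55.22787727] [ 451.90911253 -107.25081476   57.34856508] ((448.9405517578125, -115.18729400634766), (15.844212532043457, 5.960364818572998), 89.43355560302734)
[256 242   8   3  20] [ 439.41660434 -105.68217078   64.90480544] [ 437.25627915 -111.23777407   56.12269103] [441.87984844 -97.91700804  73.27488395] ((439.5680847167969, -104.577392578125), (3.884928703
[... 1370 characters left out ...]
 141.]
 [ 472.  -62.  136.]
 [ 470.  -52.  142.]
 [ 470.  -62.  134.]
 [ 468.  -50.  142.]
 [ 468.  -60.  135.]
 [ 467.  -62.  132.]
 [ 465.  -64.  132.]
 [ 463.  -62.  135.]
 [ 461.  -64.  131.]
 [ 458.  -56.  132.]
 [ 456.  -58.  133.]
 [ 454.  -60.  133.]
 [ 452.  -60.  135.]
 [ 451.  -64.  131.]
 [ 447.  -59.  136.]
 [ 445.  -60.  136.]
 [ 443.  -64.  132.]
 [ 390. -127.  922.]
 [ 440.  -67.  127.]
 [ 441.  -77.  110.]
 [ 442.  -87.   95.]
 [ 443.  -98.   75.]
 [ 438.  -67.  128.]
 [ 439.  -77.  110.]
 [ 440.  -87.   95.]
 [ 441.  -98.   78.]
 [ 436.  -65.  125.]
 [ 437.  -75.  112.]
 [ 438.  -86.   96.]
 [ 439.  -96.   80.]
 [ 390. -127.  922.]
 [ 390. -127.  922.]
 [ 390. -127.  922.]]
```

View pics/top_c.png

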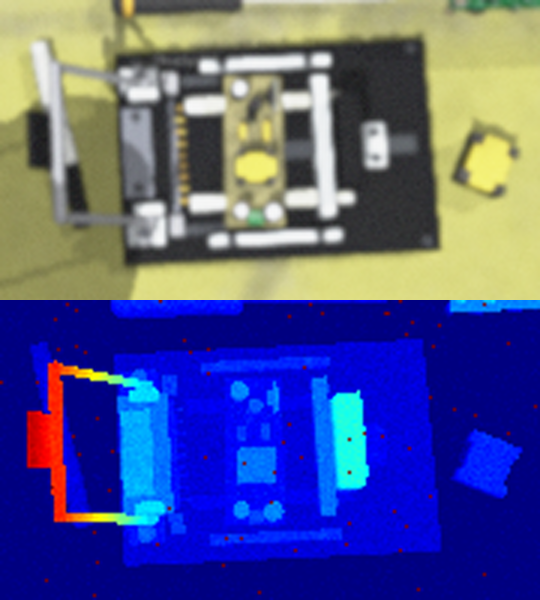

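View pics/scene_c.png

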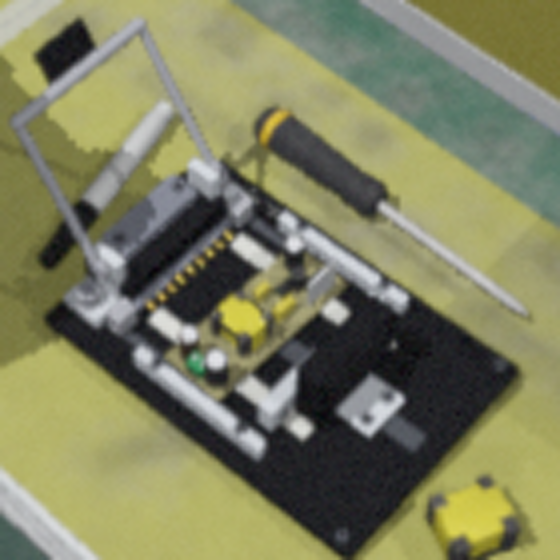

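Top crop (offset 215,170; scale about 3): the grip top is cyan at (348,440). The bar is at (320,145), the board at (255,150) and the head at (140,150). The bail leans outward, with its cross bar at (57,440). The scene crop agrees, and shows the pen under the bail's far side. The grip is at about (491,-247) with the nest yawed about +2.8°, and the bail is at about 2.1 rad.

```bash
python3 - <<'E'
from h import *
P=np.load('sceneP.npy').reshape(-1,3);Q=np.load('topP.npy').reshape(-1,3)
for A in (P,Q):
    m=(A[:,1]>-450)&(A[:,1]<300)&(A[:,2]>180)&(A[:,2]<800)&(A[:,0]>300); print(A[m].shape, np.percentile(A[m],[0.5,5],axis=0).round())
    m=(A[:,1]>-450)&(A[:,1]<450)&(A[:,0]>300)&(A[:,0]<560)&(A[:,2]>20)&(A[:,2]<800);print(A[m].max(0).round())
E
python3 -m handwheel '{"delta_pos":[[-0.9,-0.6,0],[-0.9,-0.6,0],[-0.9,-0.6,0],[-0.9,-0.6,0],[-0.9,-0.6,0]],"dr":[[0,0,-0.41],[0,0,-0.41],[0,0,-0.41],[0,0,-0.41],[0,0,-0.41]],"jaw":[1,1,1,1,1]}'
python3 -c "
from workcell import r;s=r.get_state();print(s['qpos'])"
```

```text
(37449, 3) [[ 691. -445.  184.]
 [ 725. -410.  215.]]
[560. 450. 468.]
(33818, 3) [[ 689. -445.  184.]
 [ 707. -402.  213.]]
[560. 450. 206.]
time_s: 0.52
tool_pos: [248.5, 476.9, 248.2]
eef_rot: [-0.0, -0.021, 1.0, -0.0]
contact_force: [-0.9, 0.3, -0.1]
gripper_width: 25.4
grip_force: 0.0
[ 1.09052938e+00  1.97252562e-01 -1.98545195e-01  1.17580919e+00
 -2.46987521e-04  1.04771580e+00]
```

```bash
python3 -m handwheel '{"delta_pos":[[-0.8,-1,-0.6],[-0.8,-1,-0.6],[-0.8,-1,-0.6],[-0.8,-1,-0.6],[-0.8,-1,-0.6]],"dr":[[0,0,0],[0,0,0],[0,0,0],[0,0,0],[0,0,0]],"jaw":[1,1,1,1,1]}'
for i in 1; do python3 -m handwheel '{"delta_pos":[[-0.4,-1,0],[-0.4,-1,0],[-0.4,-1,0],[-0.4,-1,0]],"dr":[[0,0,0],[0,0,0],[0,0,0],[0,0,0]],"jaw":[1,1,1,1]}'; done
python3 -m handwheel '{"delta_pos":[[-0.2,-1,0],[-0.2,-1,0],[-0.2,-1,0],[-0.2,-1,0]],"dr":[[0,0,0],[0,0,0],[0,0,0],[0,0,0]],"jaw":[1,1,1,1]}'
python3 -m handwheel '{"delta_pos":[[-0.2,-1,0],[-0.2,-1,0],[-0.2,-1,0],[-0.2,-1,0]],"dr":[[0,0,0],[0,0,0],[0,0,0],[0,0,0]],"jaw":[1,1,1,1]}'
python3 -m handwheel '{"delta_pos":[[-0.2,-1,0],[-0.2,-1,0],[-0.2,-1,0],[-0.2,-1,0]],"dr":[[0,0,0],[0,0,0],[0,0,0],[0,0,0]],"jaw":[1,1,1,1]}'
python3 -m handwheel '{"delta_pos":[[-0.1,-1,0],[-0.1,-1,0],[-0.1,-1,0],[-0.1,-1,0],[-0.1,-1,0]],"dr":[[0,0,0],[0,0,0],[0,0,0],[0,0,0],[0,0,0]],"jaw":[1,1,1,1,1]}'
python3 -c "
from workcell import r;s=r.get_state();print(s['qpos'],s['eef_rot'],s['tool_pos'])"
```

```text
time_s: 0.93
tool_pos: [352.3, 361.9, 323.6]
eef_rot: [0.002, -0.021, 1.0, 0.001]
contact_force: [-0.3, 0.5, -0.0]
gripper_width: 0.2
grip_force: 0.0
time_s: 1.27
tool_pos: [404.0, 242.5, 320.2]
eef_rot: [0.0, -0.021, 1.0, -0.001]
contact_force: [-0.0, 1.1, -0.2]
gripper_width: 0.0
grip_force: 0.0
time_s: 1.6
tool_pos: [433.2, 123.3, 320.1]
eef_rot: [0.0, -0.02, 1.0, -0.001]
contact_force: [-0.2, 0.8, 0.9]
gripper_width: 0.2
grip_force: 0.0
time_s: 1.93
tool_pos: [463.3, 4.6, 320.0]
eef_rot: [0.0, -0.021, 1.0, -0.001]
contact_force: [-0.2, 0.7, -0.3]
gripper_width: -0.4
grip_force: 0.0
time_s: 2.27
tool_pos: [493.4, -114.1, 319.6]
eef_rot: [0.0, -0.021, 1.0, -0.001]
contact_force: [-0.8, -0.3, 0.0]
gripper_width: -0.1
grip_force: 0.0
time_s: 2.68
tool_pos: [509.9, -229.5, 319.3]
eef_rot: [-0.0, -0.023, 1.0, 0.001]
contact_force: [0.0, 0.5, 0.2]
gripper_width: 0.0
grip_force: 0.0
[-4.23541443e-01  2.19064098e-01 -1.05753736e-02  1.34238749e+00
  9.84677377e-04 -4.68658322e-01] [-3.42681414e-04 -2.25562161e-02  9.99745266e-01  7.09635942e-04] [ 509.9257948  -229.54926501  319.32720006]
```

```bash
python3 - <<'E'
from h import *
P=np.load('topP.npy')
for c in range(330,362,2): print(c,P[210:226:3,c].round().tolist()[2],P[207:230,c,2].max().round())
E
python3 -m handwheel '{"delta_pos":[[0.16,-0.55,0.5],[0.16,-0.55,1],[0.16,-0.55,1],[0.16,-0.55,1],[0.16,-0.55,1],[0.16,-0.55,1]],"dr":[[0,0,0],[0,0,0],[0,0,0],[0,0,0],[0,0,0],[0,0,0]],"jaw":[1,1,1,1,1,1]}'
```

```text
330 [491.0, -244.0, 65.0] 66.0
332 [491.0, -248.0, 64.0] 66.0
334 [491.0, -252.0, 64.0] 67.0
336 [492.0, -257.0, 60.0] 922.0
338 [496.0, -267.0, 20.0] 21.0
340 [496.0, -271.0, 21.0] 23.0
342 [497.0, -275.0, 19.0] 922.0
344 [497.0, -280.0, 18.0] 18.0
346 [497.0, -285.0, 13.0] 19.0
348 [497.0, -288.0, 16.0] 17.0
350 [497.0, -293.0, 15.0] 19.0
352 [497.0, -297.0, 15.0] 17.0
354 [497.0, -301.0, 15.0] 17.0
356 [497.0, -306.0, 13.0] 18.0
358 [497.0, -310.0, 14.0] 17.0
360 [498.0, -317.0, -0.0] 3.0
time_s: 3.18
tool_pos: [493.0, -294.3, 199.8]
eef_rot: [-0.001, -0.024, 1.0, 0.001]
contact_force: [1.2, -0.0, -0.7]
gripper_width: 0.3
grip_force: 0.0
```

```bash
python3 -m handwheel '{"delta_pos":[[0,0,0.5],[0,0,1],[0,0,1],[0,0,1],[0,0,1]],"dr":[[0,0,0],[0,0,0],[0,0,0],[0,0,0],[0,0,0]],"jaw":[1,1,1,1,1]}'
python3 -m handwheel '{"delta_pos":[[0,0,0.1],[0,0,0.22],[0,0,0.22],[0,0,0.22]],"dr":[[0,0,0],[0,0,0],[0,0,0],[0,0,0]],"jaw":[1,1,1,1]}'
python3 -m handwheel '{"delta_pos":[[0,0.02,0],[0,0.04,0],[0,0.06,0],[0,0.08,0],[0,0.1,0],[0,0.1,0]],"dr":[[0,0,0],[0,0,0],[0,0,0],[0,0,0],[0,0,0],[0,0,0]],"jaw":[1,1,1,1,1,1]}'
python3 -m handwheel '{"delta_pos":[[0,0.01,0],[0,0.02,0],[0,0.03,0],[0,0.04,0],[0,0.05,0],[0,0.06,0],[0,0.07,0],[0,0.08,0],[0,0.09,0],[0,0.1,0]],"dr":[[0,0,0],[0,0,0],[0,0,0],[0,0,0],[0,0,0],[0,0,0],[0,0,0],[0,0,0],[0,0,0],[0,0,0]],"jaw":[1,1,1,1,1,1,1,1,1,1]}'
```

```text
time_s: 3.6
tool_pos: [493.2, -294.8, 81.0]
eef_rot: [-0.001, -0.024, 1.0, 0.001]
contact_force: [0.8, -0.1, 0.8]
gripper_width: -0.1
grip_force: 0.0
time_s: 3.93
tool_pos: [494.8, -296.8, 56.9]
eef_rot: [0.001, -0.024, 1.0, -0.001]
contact_force: [-0.1, 0.3, 0.2]
gripper_width: 0.4
grip_force: 0.0
time_s: 4.43
tool_pos: [492.2, -283.8, 54.0]
eef_rot: [-0.0, -0.024, 1.0, 0.0]
contact_force: [-0.5, 0.1, -0.7]
gripper_width: -0.3
grip_force: 0.0
time_s: 5.27
tool_pos: [491.8, -272.3, 53.9]
eef_rot: [0.0, -0.024, 1.0, -0.0]
contact_force: [-0.3, -0.5, 0.3]
gripper_width: -0.2
grip_force: 0.0
```

```bash
for i in 1 ; do python3 -m handwheel '{"delta_pos":[[0,0.01,0],[0,0.02,0],[0,0.03,0],[0,0.04,0],[0,0.05,0],[0,0.06,0],[0,0.07,0],[0,0.08,0],[0,0.09,0],[0,0.1,0]],"dr":[[0,0,0],[0,0,0],[0,0,0],[0,0,0],[0,0,0],[0,0,0],[0,0,0],[0,0,0],[0,0,0],[0,0,0]],"jaw":[1,1,1,1,1,1,1,1,1,1]}'
python3 -m handwheel '{"delta_pos":[[0,0.015,0],[0,0.03,0],[0,0.045,0],[0,0.06,0],[0,0.075,0],[0,0.09,0],[0,0.105,0],[0,0.12,0],[0,0.135,0],[0,0.15,0]],"dr":[[0,0,0],[0,0,0],[0,0,0],[0,0,0],[0,0,0],[0,0,0],[0,0,0],[0,0,0],[0,0,0],[0,0,0]],"jaw":[1,1,1,1,1,1,1,1,1,1]}'; done
```

```text
time_s: 6.1
tool_pos: [491.3, -261.9, 54.0]
eef_rot: [-0.0, -0.023, 1.0, -0.002]
contact_force: [-0.5, -5.5, -2.1]
gripper_width: -0.3
grip_force: 2.8
time_s: 6.93
tool_pos: [490.6, -243.9, 54.0]
eef_rot: [0.0, -0.023, 1.0, -0.002]
contact_force: [1.1, -5.8, -1.6]
gripper_width: -0.1
grip_force: 2.9
```

```bash
python3 - <<'E'
from h import *
p,d,c=cam('scene');P=pts(d,c);cv2.imwrite('pics/s1.png',cv2.resize(p[165:305,205:345,::-1],None,fx=4,fy=4,interpolation=cv2.INTER_CUBIC))
E
```

```text
(no output)
```

View pics/s1.png

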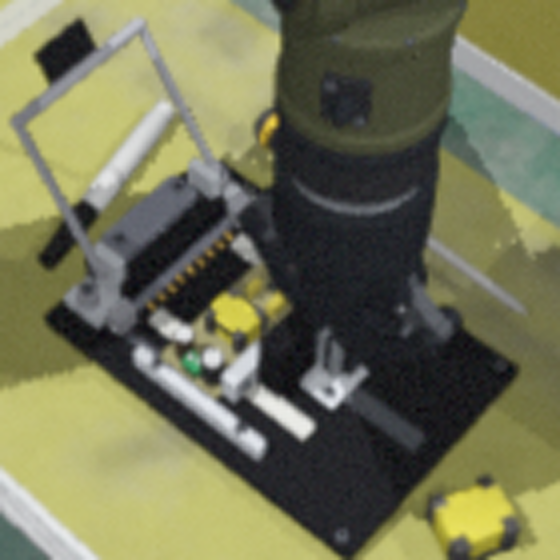

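The slide moves with 5.5 N of drag, and the bar is at the board's edge (240,370 in the crop). Continuing slowly.

```bash
python3 -m handwheel '{"delta_pos":[[0,0.015,0],[0,0.03,0],[0,0.045,0],[0,0.06,0],[0,0.075,0],[0,0.09,0],[0,0.1,0],[0,0.11,0],[0,0.12,0],[0,0.13,0]],"dr":[[0,0,0],[0,0,0],[0,0,0],[0,0,0],[0,0,0],[0,0,0],[0,0,0],[0,0,0],[0,0,0],[0,0,0]],"jaw":[1,1,1,1,1,1,1,1,1,1]}'
python3 -m handwheel '{"delta_pos":[[0,0.005,0],[0,0.01,0],[0,0.015,0],[0,0.02,0],[0,0.025,0],[0,0.03,0]],"dr":[[0,0,0],[0,0,0],[0,0,0],[0,0,0],[0,0,0],[0,0,0]],"jaw":[1,1,1,1,1,1]}'
python3 -m handwheel '{"delta_pos":[[0,0.005,0],[0,0.01,0],[0,0.015,0],[0,0.02,0],[0,0.025,0],[0,0.03,0]],"dr":[[0,0,0],[0,0,0],[0,0,0],[0,0,0],[0,0,0],[0,0,0]],"jaw":[1,1,1,1,1,1]}'
```

```text
time_s: 7.82
tool_pos: [489.9, -228.4, 54.0]
eef_rot: [0.0, -0.023, 1.0, -0.002]
contact_force: [0.2, -6.7, -2.3]
gripper_width: 0.2
grip_force: 2.9
time_s: 8.32
tool_pos: [489.8, -224.8, 54.0]
eef_rot: [0.0, -0.023, 1.0, -0.002]
contact_force: [0.8, -6.3, -2.5]
gripper_width: 0.1
grip_force: 2.9
time_s: 8.82
tool_pos: [489.6, -221.2, 54.0]
eef_rot: [0.0, -0.023, 1.0, -0.002]
contact_force: [0.4, -6.3, -2.4]
gripper_width: -0.1
grip_force: 2.9
```

```bash
python3 -m handwheel '{"delta_pos":[[0,0.005,0],[0,0.01,0],[0,0.015,0],[0,0.02,0],[0,0.025,0],[0,0.025,0]],"dr":[[0,0,0],[0,0,0],[0,0,0],[0,0,0],[0,0,0],[0,0,0]],"jaw":[1,1,1,1,1,1]}'
python3 -m handwheel '{"delta_pos":[[0,0.005,0],[0,0.01,0],[0,0.015,0],[0,0.015,0]],"dr":[[0,0,0],[0,0,0],[0,0,0],[0,0,0]],"jaw":[1,1,1,1]}'
```

```text
time_s: 9.32
tool_pos: [489.5, -218.9, 54.1]
eef_rot: [0.0, -0.023, 1.0, -0.002]
contact_force: [1.2, -7.9, -4.6]
gripper_width: -0.3
grip_force: 4.0
time_s: 9.65
tool_pos: [489.4, -217.3, 54.1]
eef_rot: [0.0, -0.023, 1.0, -0.003]
contact_force: [1.4, -9.2, -3.8]
gripper_width: -0.4
grip_force: 4.4
```

```bash
python3 -m handwheel '{"delta_pos":[[0,0.004,0],[0,0.008,0],[0,0.008,0]],"dr":[[0,0,0],[0,0,0],[0,0,0]],"jaw":[1,1,1]}'
python3 -m handwheel '{"delta_pos":[[0,0.004,0],[0,0.008,0],[0,0.008,0]],"dr":[[0,0,0],[0,0,0],[0,0,0]],"jaw":[1,1,1]}'
```

```text
time_s: 9.9
tool_pos: [489.4, -216.9, 54.1]
eef_rot: [0.0, -0.023, 1.0, -0.003]
contact_force: [1.4, -11.0, -4.8]
gripper_width: 0.2
grip_force: 5.3
time_s: 10.15
tool_pos: [489.4, -216.8, 54.1]
eef_rot: [-0.0, -0.023, 1.0, -0.004]
contact_force: [0.0, -13.9, -6.2]
gripper_width: -0.1
grip_force: 6.6
```

```bash
python3 -m handwheel '{"delta_pos":[[0,0.004,0],[0,0.008,0],[0,0.012,0],[0,0.012,0]],"dr":[[0,0,0],[0,0,0],[0,0,0],[0,0,0]],"jaw":[1,1,1,1]}'
python3 -m handwheel '{"delta_pos":[[0,0.004,0],[0,0.008,0],[0,0.012,0],[0,0.012,0],[0,0.012,0]],"dr":[[0,0,0],[0,0,0],[0,0,0],[0,0,0],[0,0,0]],"jaw":[1,1,1,1,1]}'
python3 - <<'E'
from h import *
p,d,c=cam('scene');a=p[165:305,205:345,::-1];cv2.imwrite('pics/s2.png',cv2.resize(a,None,fx=4,fy=4,interpolation=cv2.INTER_CUBIC))
E
```

```text
time_s: 10.48
tool_pos: [489.4, -216.6, 54.2]
eef_rot: [-0.0, -0.022, 1.0, -0.005]
contact_force: [-0.7, -16.0, -7.4]
gripper_width: 0.1
grip_force: 8.7
time_s: 10.9
tool_pos: [489.5, -216.4, 54.3]
eef_rot: [-0.0, -0.022, 1.0, -0.007]
contact_force: [0.5, -21.7, -8.3]
gripper_width: -0.3
grip_force: 10.6
```

View pics/s2.png

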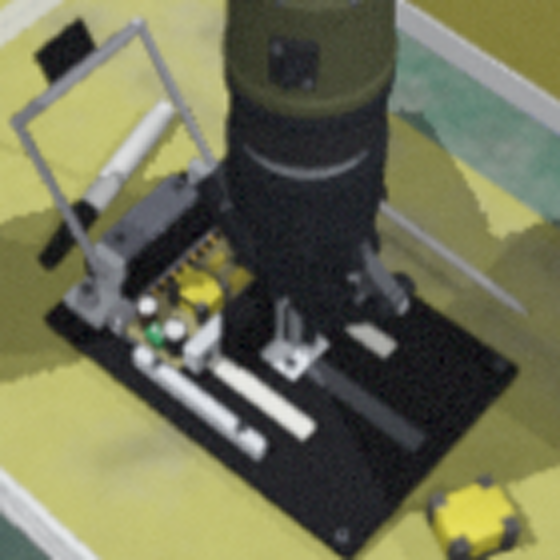

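Hard stop felt at 21 N with no further motion. The board is against the head (200,290 in the crop), so I back off, rise and check it from above.

```bash
python3 -m handwheel '{"delta_pos":[[0,-0.06,0],[0,-0.15,0],[0,-0.2,-0.2],[0,-0.2,-1],[0,-0.2,-1],[0,-0.2,-1],[0,-0.2,-1]],"dr":[[0,0,0],[0,0,0],[0,0,0],[0,0,0],[0,0,0],[0,0,0],[0,0,0]],"jaw":[1,1,1,1,1,1,1]}'
python3 -m handwheel '{"delta_pos":[[0,0,-0.7],[0,0,-0.7],[0,-1,-0.7],[0,-1,-0.7],[0,-1,-0.7],[0,-1,-0.7]],"dr":[[0,0,0],[0,0,0],[0,0,0],[0,0,0],[0,0,0],[0,0,0]],"jaw":[1,1,1,1,1,1]}'
python3 - <<'E'
from h import *
p,d,c=cam('top');P=pts(d,c)
a=p[170:270,215:375,::-1];cv2.imwrite('pics/t2.png',cv2.resize(a,None,fx=5,fy=5,interpolation=cv2.INTER_CUBIC))
m=(P[...,2]>57)&(P[...,2]<70)&(P[...,1]<-150)&(P[...,1]>-260)&(P[...,0]>440)&(P[...,0]<540)
q=P[m];print(len(q),np.median(q,0),q.min(0),q.max(0),cv2.minAreaRect(q[:,:2].astype(np.float32)))
m=(P[...,2]>128)&(P[...,2]<170)&(P[...,1]<0)&(P[...,1]>-100)&(P[...,0]>430)&(P[...,0]<550)
q=P[m];print(len(q),q.mean(0),q.min(0),q.max(0))
E
```

```text
time_s: 11.53
tool_pos: [492.7, -235.4, 178.6]
eef_rot: [0.004, -0.024, 1.0, -0.001]
contact_force: [0.6, -0.2, 0.3]
gripper_width: -0.2
grip_force: 0.0
time_s: 12.03
tool_pos: [495.2, -359.3, 256.2]
eef_rot: [-0.0, -0.021, 1.0, -0.001]
contact_force: [-0.3, 0.3, -0.8]
gripper_width: 0.2
grip_force: 0.0
305 [ 488.27900425 -194.21964193   63.64594774] [ 458.52375023 -204.77157447   57.02430168] [ 520.90732279 -184.86060397   67.74380026] ((489.783203125, -194.59507751464844), (62.57521057128906, 19.486989974975586), 2.2074856758117676)
384 [483.47032374 -55.4344232  137.61335551] [435.89241388 -65.48116401 128.17453865] [533.46194423 -43.03054206 152.51907755]
```

View pics/t2.png

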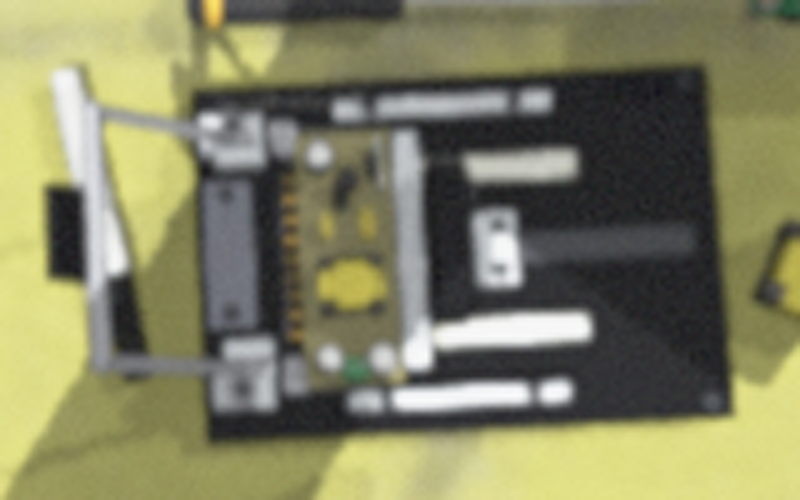

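The board is square and flush to the head and bar (board 285–400, bar at 410). The grip is at (489.8,-194.5), so the hinge is at y ≈ -112. Going round to the far side of the bail.

```bash
python3 -m handwheel '{"delta_pos":[[0,1,0],[0,1,0],[0,1,0],[0,1,0]],"dr":[[0,0,0],[0,0,0],[0,0,0],[0,0,0]],"jaw":[1,1,1,1]}' >/dev/null
python3 -m handwheel '{"delta_pos":[[0,1,0],[0,1,0],[0,1,0],[0,1,0]],"dr":[[0,0,0],[0,0,0],[0,0,0],[0,0,0]],"jaw":[1,1,1,1]}'
python3 -m handwheel '{"delta_pos":[[0,1,0],[0,1,0],[0,1,0],[0,1,0],[0,1,0]],"dr":[[0,0,0],[0,0,0],[0,0,0],[0,0,0],[0,0,0]],"jaw":[1,1,1,1,1]}'
python3 -m handwheel '{"delta_pos":[[0,0,0.3],[0,0,0.6],[0,0,0.95],[0,0,0.95],[0,0,0.95],[0,0,0.95]],"dr":[[0,0,0],[0,0,0],[0,0,0],[0,0,0],[0,0,0],[0,0,0]],"jaw":[1,1,1,1,1,1]}'
```

```text
time_s: 12.75
tool_pos: [482.6, -108.0, 257.0]
eef_rot: [-0.001, -0.027, 1.0, 0.002]
contact_force: [-1.1, 0.1, -0.1]
gripper_width: -0.0
grip_force: 0.0
time_s: 13.17
tool_pos: [477.6, 7.8, 257.2]
eef_rot: [-0.001, -0.026, 1.0, 0.0]
contact_force: [-0.2, -0.2, -0.3]
gripper_width: -0.2
grip_force: 0.0
time_s: 13.67
tool_pos: [479.3, 5.1, 145.3]
eef_rot: [0.0, -0.023, 1.0, -0.0]
contact_force: [0.5, -0.6, 0.5]
gripper_width: 0.0
grip_force: 0.0
```

```bash
python3 -m handwheel '{"delta_pos":[[-0.03,-0.08,0],[-0.03,-0.16,0],[-0.03,-0.24,0],[-0.03,-0.3,0],[-0.03,-0.35,0],[-0.03,-0.4,0],[-0.03,-0.45,0],[-0.03,-0.5,0],[-0.03,-0.5,0]],"dr":[[0,0,0],[0,0,0],[0,0,0],[0,0,0],[0,0,0],[0,0,0],[0,0,0],[0,0,0],[0,0,0]],"jaw":[1,1,1,1,1,1,1,1,1]}'
python3 -m handwheel '{"delta_pos":[[0,-0.04,0],[0,-0.08,0],[0,-0.12,0],[0,-0.16,0],[0,-0.2,0],[0,-0.24,0],[0,-0.28,0],[0,-0.32,0],[0,-0.36,0],[0,-0.4,0]],"dr":[[0,0,0],[0,0,0],[0,0,0],[0,0,0],[0,0,0],[0,0,0],[0,0,0],[0,0,0],[0,0,0],[0,0,0]],"jaw":[1,1,1,1,1,1,1,1,1,1]}'
```

```text
time_s: 14.42
tool_pos: [485.0, -55.3, 143.8]
eef_rot: [-0.0, -0.023, 1.0, -0.001]
contact_force: [0.9, 0.7, -0.4]
gripper_width: -0.3
grip_force: 0.0
time_s: 15.25
tool_pos: [488.5, -103.4, 147.3]
eef_rot: [0.002, -0.024, 1.0, -0.002]
contact_force: [-5.2, 0.6, 18.9]
gripper_width: -0.2
grip_force: 8.1
```

```bash
python3 - <<'E'
from h import *
p,d,c=cam('scene');a=p[135:275,185:325,::-1];cv2.imwrite('pics/s3.png',cv2.resize(a,None,fx=4,fy=4,interpolation=cv2.INTER_CUBIC))
E
```

```text
(no output)
```

View pics/s3.png

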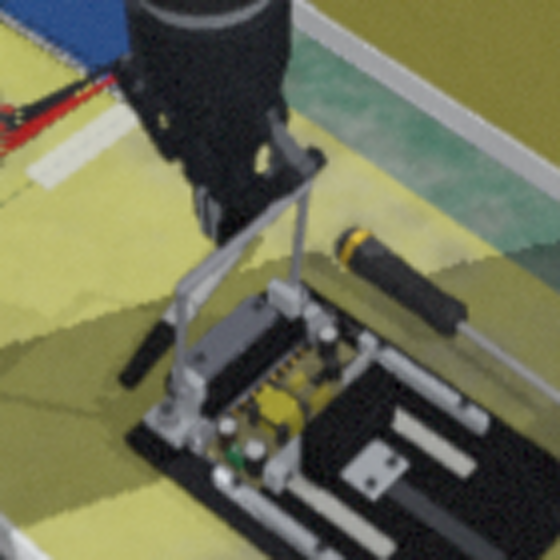

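The bail is nearly upright, with its cross bar running from (180,290) to (320,160) in the crop. The tab is jammed under the gripper's linkage, so I back off, raise the tool and push with the fingertips only.

```bash
python3 -m handwheel '{"delta_pos":[[0,0.06,0],[0,0.12,0],[0,0.12,-0.15],[0,0.12,-0.15],[0,0.12,-0.15]],"dr":[[0,0,0],[0,0,0],[0,0,0],[0,0,0],[0,0,0]],"jaw":[1,1,1,1,1]}'
python3 -m handwheel '{"delta_pos":[[0,-0.04,0],[0,-0.08,0],[0,-0.12,0],[0,-0.16,0],[0,-0.2,0],[0,-0.24,0],[0,-0.27,0],[0,-0.3,0]],"dr":[[0,0,0],[0,0,0],[0,0,0],[0,0,0],[0,0,0],[0,0,0],[0,0,0],[0,0,0]],"jaw":[1,1,1,1,1,1,1,1]}'
```

```text
time_s: 15.72
tool_pos: [487.1, -87.6, 162.0]
eef_rot: [0.0, -0.024, 1.0, -0.0]
contact_force: [0.5, -1.8, 0.4]
gripper_width: 0.0
grip_force: 0.0
time_s: 16.38
tool_pos: [488.2, -124.1, 161.8]
eef_rot: [-0.0, -0.023, 1.0, 0.0]
contact_force: [-0.5, 1.1, 0.6]
gripper_width: 0.1
grip_force: 0.5
```

```bash
python3 -m handwheel '{"delta_pos":[[0,-0.04,0.01],[0,-0.08,0.02],[0,-0.12,0.04],[0,-0.16,0.07],[0,-0.2,0.1],[0,-0.24,0.13],[0,-0.28,0.16],[0,-0.32,0.2],[0,-0.32,0.2]],"dr":[[0,0,0],[0,0,0],[0,0,0],[0,0,0],[0,0,0],[0,0,0],[0,0,0],[0,0,0],[0,0,0]],"jaw":[1,1,1,1,1,1,1,1,1]}'
python3 - <<'E'
from h import *
p,d,c=cam('scene');P=pts(d,c)
a=p[135:275,185:325,::-1];cv2.imwrite('pics/s4.png',cv2.resize(a,None,fx=4,fy=4,interpolation=cv2.INTER_CUBIC))
E
```

```text
time_s: 17.13
tool_pos: [489.7, -162.8, 136.8]
eef_rot: [-0.001, -0.023, 1.0, -0.0]
contact_force: [0.7, 0.1, 0.1]
gripper_width: -0.1
grip_force: 0.0
```

View pics/s4.png

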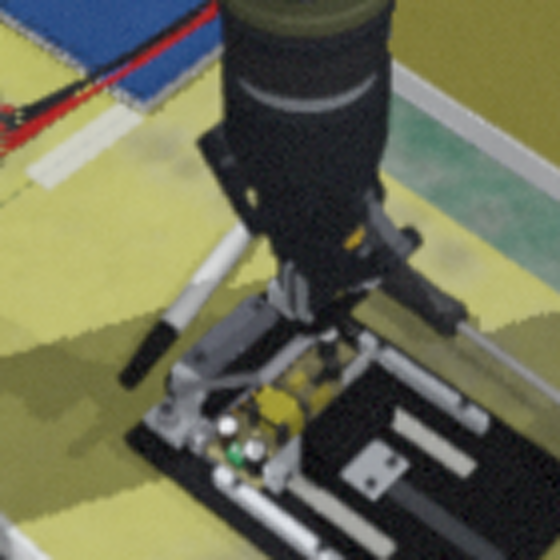

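The bail now leans over the board: its near arm runs from (190,390) to about (255,378) and the cross bar goes up to (335,340). I'll compute its angle with rays.

```bash
python3 - <<'E'
from h import *
p,d,c=cam('scene');P=pts(d,c)
for cx,cy in ((190,385),(215,385),(240,380),(255,377),(265,370),(280,362),(300,352),(320,342),(335,335)):
    u=185+cx/4;v=135+cy/4
    print((cx,cy),P[int(v-1):int(v+2),int(u)].round().tolist())
E
```

```text
(190, 385) [[446.0, -118.0, 54.0], [438.0, -127.0, 66.0], [438.0, -127.0, 62.0]]
(215, 385) [[439.0, -145.0, 87.0], [438.0, -147.0, 86.0], [440.0, -144.0, 77.0]]
(240, 380) [[440.0, -166.0, 111.0], [440.0, -167.0, 108.0], [441.0, -165.0, 102.0]]
(255, 377) [[442.0, -173.0, 118.0], [441.0, -174.0, 117.0], [440.0, -175.0, 116.0]]
(265, 370) [[447.0, -177.0, 125.0], [446.0, -178.0, 124.0], [443.0, -181.0, 126.0]]
(280, 362) [[454.0, -181.0, 128.0], [453.0, -182.0, 127.0], [452.0, -183.0, 125.0]]
(300, 352) [[466.0, -183.0, 125.0], [519.0, -132.0, 20.0], [518.0, -133.0, 18.0]]
(320, 342) [[524.0, -142.0, 39.0], [522.0, -145.0, 41.0], [520.0, -146.0, 39.0]]
(335, 335) [[531.0, -145.0, 43.0], [531.0, -145.0, 39.0], [530.0, -146.0, 38.0]]
```

```bash
python3 -m handwheel '{"delta_pos":[[0,0.05,-0.2],[0,0.05,-0.35],[0,-0.1,-0.35],[0,-0.35,-0.35],[0,-0.35,-0.35],[0,-0.35,-0.35]],"dr":[[0,0,0],[0,0,0],[0,0,0],[0,0,0],[0,0,0],[0,0,0]],"jaw":[1,1,1,1,1,1]}'
python3 -m handwheel '{"delta_pos":[[0,0,0.07],[0,0,0.14],[0,0,0.2],[0,0,0.26],[0,-0.02,0.32],[0,-0.04,0.38],[0,-0.06,0.44],[0,-0.08,0.5],[0,-0.1,0.55],[0,-0.1,0.55]],"dr":[[0,0,0],[0,0,0],[0,0,0],[0,0,0],[0,0,0],[0,0,0],[0,0,0],[0,0,0],[0,0,0],[0,0,0]],"jaw":[1,1,1,1,1,1,1,1,1,1]}'
```

```text
time_s: 17.73
tool_pos: [492.1, -204.6, 180.0]
eef_rot: [0.0, -0.023, 1.0, -0.0]
contact_force: [0.5, 0.4, 0.3]
gripper_width: -0.1
grip_force: 0.0
time_s: 18.57
tool_pos: [493.3, -228.9, 117.1]
eef_rot: [-0.0, -0.021, 1.0, -0.014]
contact_force: [-10.6, -36.7, 19.7]
gripper_width: 0.0
grip_force: 20.9
```

The tab slipped onto the front of the finger, so I lift clear and measure the bail again.

```bash
python3 -m handwheel '{"delta_pos":[[0,-0.15,0],[0,-0.2,0],[0,-0.2,-0.3],[0,-0.2,-0.7],[0,-0.2,-0.7],[0,-0.2,-0.7]],"dr":[[0,0,0],[0,0,0],[0,0,0],[0,0,0],[0,0,0],[0,0,0]],"jaw":[1,1,1,1,1,1]}'
python3 - <<'E'
from h import *
p,d,c=cam('scene');P=pts(d,c)
m=(P[...,2]>60)&(P[...,2]<160)&(P[...,1]<-112)&(P[...,1]>-260)&(P[...,0]>425)&(P[...,0]<455)
q=P[m];t=np.degrees(np.arctan2(q[:,2]-48,-112-q[:,1]));rr=np.hypot(q[:,2]-48,-112-q[:,1]);print(len(q),np.median(t),rr.max(),q[::max(1,len(q)//12)].round().tolist())
p,d,c=cam('top');P=pts(d,c)
m=(P[...,2]>57)&(P[...,2]<70)&(P[...,1]<-150)&(P[...,1]>-260)&(P[...,0]>445)&(P[...,0]<535)
q=P[m];print(len(q),np.median(q,0))
a=np.vstack([p[170:270,215:375,::-1]]);cv2.imwrite('pics/t3.png',cv2.resize(a,None,fx=5,fy=5,interpolation=cv2.INTER_CUBIC))
E
```

```text
time_s: 19.07
tool_pos: [495.8, -239.9, 200.3]
eef_rot: [0.002, -0.024, 1.0, -0.001]
contact_force: [0.5, 0.0, -1.1]
gripper_width: -0.2
grip_force: 0.0
99 28.53517753969363 106.1815516140994 [[441.0, -132.0, 61.0], [439.0, -138.0, 62.0], [440.0, -146.0, 65.0], [440.0, -155.0, 70.0], [440.0, -162.0, 75.0], [440.0, -165.0, 73.0], [445.0, -183.0, 87.0], [443.0, -183.0, 86.0], [453.0, -204.0, 95.0], [443.0, -194.0, 92.0], [441.0, -188.0, 85.0], [447.0, -205.0, 96.0], [441.0, -202.0, 92.0]]
82 [ 505.93461425 -188.92706975   63.58525939]
```

View pics/t3.png

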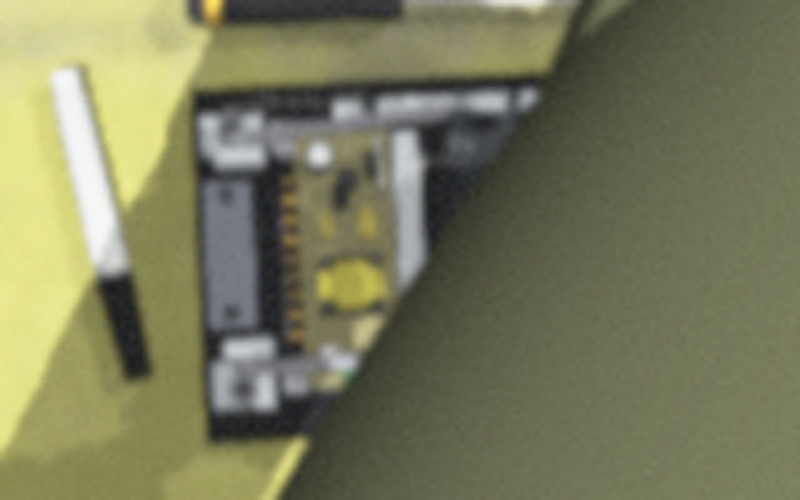

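The board and bar are unchanged; the arm hides the right side. The bail is at about 28°, with its tab end near y = -220. Descending on the tab with the tool centred at y ≈ -221.

```bash
python3 -m handwheel '{"delta_pos":[[0.03,0.15,0],[0.03,0.15,0.2],[0.03,0.15,0.4],[0.03,0.15,0.55],[0.03,0.15,0.55],[0.03,0.15,0.55]],"dr":[[0,0,0],[0,0,0],[0,0,0],[0,0,0],[0,0,0],[0,0,0]],"jaw":[1,1,1,1,1,1]}'
python3 -m handwheel '{"delta_pos":[[0,0,0.04],[0,0,0.08],[0,0,0.12],[0,0,0.16],[0,0,0.2],[0,0,0.2]],"dr":[[0,0,0],[0,0,0],[0,0,0],[0,0,0],[0,0,0],[0,0,0]],"jaw":[1,1,1,1,1,1]}'
```

```text
time_s: 19.67
tool_pos: [487.3, -220.7, 129.4]
eef_rot: [-0.002, -0.024, 1.0, 0.001]
contact_force: [0.2, 0.3, -0.2]
gripper_width: 0.2
grip_force: 0.0
time_s: 20.17
tool_pos: [488.9, -221.8, 107.0]
eef_rot: [-0.0, -0.024, 1.0, 0.0]
contact_force: [-0.6, 0.0, 0.1]
gripper_width: 0.1
grip_force: 0.0
```

```bash
python3 -m handwheel '{"delta_pos":[[0,0,0.03],[0,0,0.06],[0,0,0.09],[0,0,0.12],[0,0,0.12]],"dr":[[0,0,0],[0,0,0],[0,0,0],[0,0,0],[0,0,0]],"jaw":[1,1,1,1,1]}'
python3 - <<'E'
from h import *
p,d,c=cam('scene');P=pts(d,c)
m=(P[...,2]>52)&(P[...,2]<160)&(P[...,1]<-140)&(P[...,1]>-260)&(P[...,0]>425)&(P[...,0]<455)
q=P[m];t=np.degrees(np.arctan2(q[:,2]-48,-112-q[:,1]));print(len(q),np.median(t))
E
```

```text
time_s: 20.58
tool_pos: [488.9, -221.7, 92.6]
eef_rot: [-0.001, -0.024, 1.0, 0.0]
contact_force: [0.2, 0.2, -0.3]
gripper_width: 0.0
grip_force: 0.0
105 12.379890355774194
```

```bash
python3 -m handwheel '{"delta_pos":[[0,0,0.025],[0,0,0.05],[0,0,0.075],[0,0,0.1],[0,0,0.12],[0,0,0.14],[0,0,0.14]],"dr":[[0,0,0],[0,0,0],[0,0,0],[0,0,0],[0,0,0],[0,0,0],[0,0,0]],"jaw":[1,1,1,1,1,1,1]}'
python3 -m handwheel '{"delta_pos":[[0,0,0.01],[0,0,0.02],[0,0,0.03],[0,0,0.04],[0,0,0.04]],"dr":[[0,0,0],[0,0,0],[0,0,0],[0,0,0],[0,0,0]],"jaw":[1,1,1,1,1]}'
```

```text
time_s: 21.22
tool_pos: [489.0, -221.9, 76.1]
eef_rot: [-0.0, -0.024, 1.0, 0.0]
contact_force: [-1.3, -0.1, -0.1]
gripper_width: 0.2
grip_force: 0.0
time_s: 21.63
tool_pos: [489.4, -222.0, 71.7]
eef_rot: [-0.0, -0.024, 1.0, 0.0]
contact_force: [0.6, 0.4, -0.1]
gripper_width: -0.0
grip_force: 0.0
```

```bash
python3 -m handwheel '{"delta_pos":[[0,0,0.01],[0,0,0.02],[0,0,0.03],[0,0,0.03]],"dr":[[0,0,0],[0,0,0],[0,0,0],[0,0,0]],"jaw":[1,1,1,1]}'
python3 -m handwheel '{"delta_pos":[[0,0,0.01],[0,0,0.02],[0,0,0.03],[0,0,0.03]],"dr":[[0,0,0],[0,0,0],[0,0,0],[0,0,0]],"jaw":[1,1,1,1]}'
python3 - <<'E'
from h import *
p,d,c=cam('scene');P=pts(d,c)
m=(P[...,2]>42)&(P[...,2]<90)&(P[...,1]<-150)&(P[...,1]>-190)&(P[...,0]>430)&(P[...,0]<450)
q=P[m];t=np.degrees(np.arctan2(q[:,2]-48,-112-q[:,1]));print(len(q),np.median(t),np.median(q,0))
E
```

```text
time_s: 21.97
tool_pos: [489.7, -222.1, 70.0]
eef_rot: [0.0, -0.024, 1.0, -0.0]
contact_force: [-5.4, 2.0, 17.0]
gripper_width: 0.1
grip_force: 8.2
time_s: 22.3
tool_pos: [489.9, -222.2, 69.1]
eef_rot: [0.001, -0.024, 1.0, -0.0]
contact_force: [-13.6, 5.7, 42.1]
gripper_width: 0.2
grip_force: 20.9
56 1.7293775438342203 [ 441.53844804 -169.43327981   49.79814736]
```

It bottoms out at tip z ≈ 52 and the bail is level. Retracting straight up to check.

```bash
python3 -m handwheel '{"delta_pos":[[0,0,-0.1],[0,0,-0.4],[0,0,-1],[0,0,-1],[0,0,-1],[0,0,-1]],"dr":[[0,0,0],[0,0,0],[0,0,0],[0,0,0],[0,0,0],[0,0,0]],"jaw":[1,1,1,1,1,1]}'
python3 -m handwheel '{"delta_pos":[[0,-0.3,-0.6],[0,-1,-0.6],[0,-1,-0.6],[0,-1,-0.6],[0,-1,-0.6]],"dr":[[0,0,0],[0,0,0],[0,0,0],[0,0,0],[0,0,0]],"jaw":[1,1,1,1,1]}'
python3 - <<'E'
from h import *
for n,v in (('scene',(165,305,205,345)),('top',(170,270,215,375))):
    p,d,c=cam(n);P=pts(d,c)
    m=(P[...,2]>42)&(P[...,2]<80)&(P[...,1]<-140)&(P[...,1]>-185)&(((P[...,0]>432)&(P[...,0]<449)))
    q=P[m];print(n,len(q),np.degrees(np.median(np.arctan2(q[:,2]-48,-112-q[:,1]))))
    m=(P[...,2]>57)&(P[...,2]<70)&(P[...,1]<-150)&(P[...,1]>-260)&(P[...,0]>450)&(P[...,0]<530)
    q=P[m];print(np.median(q,0),q.min(0),q.max(0))
    a=p[v[0]:v[1],v[2]:v[3],::-1];cv2.imwrite(f'pics/{n}_f.png',cv2.resize(a,None,fx=4,fy=4,interpolation=cv2.INTER_CUBIC))
E
```

```text
time_s: 22.85
tool_pos: [491.0, -222.7, 186.9]
eef_rot: [0.002, -0.024, 1.0, -0.001]
contact_force: [-1.1, 0.5, -0.0]
gripper_width: 0.1
grip_force: 0.0
time_s: 23.27
tool_pos: [495.2, -346.3, 256.5]
eef_rot: [0.0, -0.022, 1.0, -0.001]
contact_force: [-0.8, 0.5, 0.6]
gripper_width: -0.2
grip_force: 0.0
scene 59 2.5978844383659165
[ 487.62699361 -197.39848552   63.98216316] [ 457.5043153  -230.60038803   57.03102488] [ 521.53651248 -185.49996186   68.53532045]
top 73 2.4088895067128298
[ 488.62047107 -194.3498499    63.47942306] [ 458.43513172 -232.72276587   57.00495848] [ 520.84529064 -184.90825143   68.47415162]
```

View pics/top_f.png

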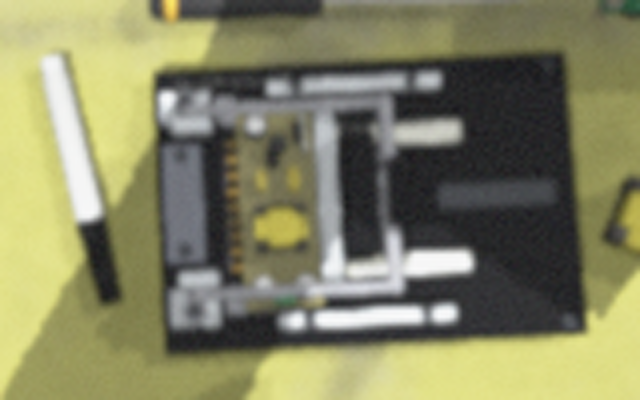

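```bash
python3 - <<'E'
from h import *
for n in ('top','scene'):
  p,d,c=cam(n);P=pts(d,c)
  for lo,hi in ((434,449),(523,545)):
    m=(P[...,2]>43)&(P[...,2]<62)&(P[...,1]<-140)&(P[...,1]>-200)&(P[...,0]>lo)&(P[...,0]<hi)
    q=P[m];print(n,len(q),np.polyfit(-q[:,1]-112,q[:,2],1))
  m=(P[...,2]>40)&(P[...,2]<80)&(P[...,1]<-206)&(P[...,1]>-245)&(P[...,0]>430)&(P[...,0]<540)
  q=P[m]
  for a in range(-245,-204,5):
    k=(q[:,1]>a)&(q[:,1]<=a+5);print(a,k.sum(),np.median(q[k],0).round(1) if k.any() else '')
E
```

```text
top 91 [-1.72504510e-02  5.16187422e+01]
top 90 [7.95081953e-03 4.94945356e+01]
-245 0 
-240 0 
-235 33 [ 490.9 -231.8   53.4]
-230 51 [ 490.8 -227.3   53.7]
-225 36 [ 491.9 -222.4   54.1]
-220 52 [ 492.9 -217.4   54.1]
-215 103 [ 478.8 -212.3   51.9]
-210 92 [ 495.7 -208.2   51.2]
-205 0 
scene 74 [-1.13462085e-02  5.14540002e+01]
scene 68 [3.69126722e-03 5.04398382e+01]
-245 0 
-240 2 [ 476.6 -235.1   52.2]
-235 39 [ 489.9 -233.1   53.6]
-230 36 [ 489.6 -227.3   53.8]
-225 34 [ 488.7 -222.6   54.3]
-220 50 [ 484.1 -216.6   53.6]
-215 93 [ 483.7 -212.2   52.3]
-210 35 [ 508.9 -208.3   51.8]
-205 0
```

The bail is level (slope about 0) with its cross bar behind the grip, and the slide hasn't moved. Handing in.

```bash
python3 -c "
from workcell import r;print(r.hand_in())"
```

```text
the job is handed in; nothing more can be done
None
```

The job is handed in: the board is home and square against the shoulders (hard stop felt at about 21 N) and the bail is level behind the grip. The robot stayed clear of the board, pen, screwdriver and transformer; the hand-in returned no verdict.

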